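Pass the long step gauge through the two-door hatch

ROBOT

A 6-joint arm with a two-finger parallel gripper is mounted at the origin on the work surface. World frame = base frame: x ahead of the robot, y to its left, z up, the work surface at z = 0. Lengths are in mm, angles in rad, forces in N, time in s.
With the tool pointing down it reaches from about 350 to 950 mm from the base axis. Payload 17.4 kg.
Tool frame: the origin (TCP) lies midway between the tips of the shut fingers; the grasp point (between the pads) lies r.hold_point_z behind it (r.hold_point_z is the distance from the TCP to the grasp point, in mm); z points along the fingers, y is the line along which they close (so a half turn about z gives the same grasp; the last joint's range is limited). The gripper opens to 93 mm and grips with 3 to 60 N. Pads are 15 mm wide; open, the fingers measure 128 mm over their backs; the gripper's body (75 mm by 188 mm) begins 65 mm behind the grasp point.
Start: joints at [1.254, 0.116, 1.442, -0, 1.584, -0.038], TCP at [185.769, 648.939, 218.646] pointing down, gripper open.
Joint ranges: [-2.83, 2.83], [-0.83, 2.19], [0.07, 2.5], [-1.14, 4.28], [0.01, 3], [-2.97, 2.97]. Speed limits (rad/s): [1.89, 1.89, 2.22, 3.14, 3.14, 3.14].

INTERFACE

Orientations are given as a rotation vector (axis times angle).
In Python, from bench import r gives the robot as it stands. The module is installed in compiled form; this text tells all that it offers.
- The arm moves only by the tool carry_out, never from a script. Its argument "motion" is a list of rows, each a list of 6 numbers: the shift along the world's x, y, z in cm, then the turn, a rotation vector about the world's x, y, z in degrees. A call has exactly 8 rows; each row is the pose to reach, as a shift and turn from the pose commanded when the call began; what a row does not reach only later rows make up. A row lasts 1/8 s, in which the tool goes at most 62.5 mm and 10.7 degrees, less where a joint would pass 70% of its speed; a pose out of reach is approached as far as the arm can. A call with a gripper value outside its range is refused whole. "hand" is the closure in counts, from 0 (fully open) to 255 (shut), set as the call begins (left out, the last holds). The fingers move at their own pace and stop on an object; the grip force is fixed at half the most. Time passes only in rows, so rows that repeat a pose let the fingers close, or fill a call up. It gives the time, the measured TCP pose, the force, the opening and the grip force at its end, in the units of the state.
- r.read_state(): the state, without advancing time (a new reading comes with each control period).
- r.get_image(name): name is "scene" or "side" or "wrist"; returns a dict with "pixels" (400x640x3 uint8, blue, green, red), "depth" (400x640 float32, mm along the optical axis (not along the pixel's ray), 0 where there is no reading), "intrinsics" (3x3 intrinsics, pixels), "distortion" ([k1, k2, p1, p2, k3] as OpenCV has them; the pictures are not rectified), "position" and "attitude" of the camera in the world. Camera axes: x right, y down, z forward; pixel columns grow to the right and rows downward; lengths in mm; the calibration is good to about 2 mm. A picture is of the moment at which its call begins.
- r.hand_in(): hands the job in; it is judged then, once.
The state is a dict: "clock": time; "joint_pos": joint angles; "qvel": joint speeds; "joint_efforts": joint torques, N m; "eef_pos": TCP position; "orientation": TCP orientation; "contact_force": force on the tool from outside, world axes, zero at the start; "wrist_torque": the same for the moment, N m; "width": finger opening in mm; "finger_force": force on a finger pad.
Only numpy, scipy, OpenCV 4.12 (cv2) and the standard library are available. Lean on these libraries where they do the work, as an engineer would, in place of code of your own. Each camera call takes 0.05 s, during which the arm holds its last target. There are 200 camera calls.

TASK

Pass the long step gauge from the workshop side (the robot's right) through the white two-door hatch to the measuring side: put it in through the outer (right) door, slide it under the fixed bridge and shut the outer door fully before opening the inner (left) one, never having both doors open together. Take it out through the inner door and stand it on its base wholly on the cork-topped rest; the inner door may stay open, the outer stays shut. Leave the short gauge, the magnetic holder and the jar where they are.

Things in the scene. Friction and masses are not known exactly. Their poses are not given: they have to be found in the camera images.
- hatch: White pass box fixed to the plate, open only at the top; chamber inside 150 mm (x) by 282 mm (y), floor 6 mm, wall tops 63 mm above the table, walls 5 mm. A bridge parts its top into two bays, each under a sliding door. Door rails and a low 8 mm screen at y 0, not above the box, reach x +280 mm; screen to x -160. Origin: middle of underside. x: way the doors open, from the robot; y: to the measuring side
- bridge (a point): centre of the fixed bridge, a plate 30 mm wide (hatch y -15 to +15 mm) across the chamber in x, at the hatch's middle; underside 57 mm, top 63 mm above the table. The floor runs level and smooth beneath it, so a gauge slides under with 6 mm to spare
- outer_bay (a point): centre of the floor (6 mm above the table) of the outer, right-hand bay: opening 150 mm (hatch x) by 126 mm (hatch y), hatch y -141 to -15 mm, centre y -78
- inner_bay (a point): centre of the floor of the inner, left-hand bay: the same size, hatch y +15 to +141 mm, centre y +78
- outer_door (a joint): outer (right, -y) door: 0 m shut, 0.152 m fully open, hard stop at both ends, slides along the hatch's +x to open. 3 N of friction and light damping: stays where left. May stand ajar at the start
- inner_door (a joint): inner (left, +y) door: the same, shut at the start
- outer_door_handle (a point): centre of the outer door's black upright fin handle, 14 mm thick (hatch x), 56 mm long (hatch y), 32 mm high, its foot on the flat aluminium door (160 x 128 x 6 mm, top face 70 mm above the table; fin top 102 mm). With the door shut the fin stands at hatch x 0, y -78 mm. Axes as the hatch's
- inner_door_handle (a point): the same on the inner door (hatch x 0, y +78 mm when shut)
- long_gauge_center (a point): the step gauge to pass: solid steel-coloured bar 112 mm long (its x), 30 mm wide (y), 45 mm high (z), sides plain, with five 14 mm teeth across its top (base 30 mm high, teeth to 45 mm); about 0.45 kg. Point at its centre, 22.5 mm above its underside
- long_gauge: the same long gauge; origin at the centre of its underside, axes as above
- long_gauge_end0 (a point): middle of the long gauge's end face at its +x end, 56 mm from its centre, 22.5 mm above its underside
- long_gauge_end1 (a point): middle of the long gauge's other end face
- short_gauge_center (a point): a similar but shorter gauge (74 x 30 x 45 mm, three teeth), to be left alone; its centre. It and the long gauge may stand in either order on the right side
- rest_top (a point): centre of the top face of the cork-topped rest fixed on the left side: 180 mm (x) by 110 mm (y), top 12 mm above the table
- magnet_holder: yellow magnetic angle holder, 100 x 22 x 101 mm, to be left alone; centre of its underside
- jar: jar, 60 mm across, 80 mm high, to be left alone; centre of its underside
Things that resemble listed ones, but are neither listed nor needed, are in the scene too. Leave any orange, red or turquoise look-alike of the long_gauge alone.

How it is judged:
By the outcome, as a careful person would: the job done as asked, in the order asked, and still so for the second after the job is handed in, with the robot touching nothing.
It also fails if it takes over 72 s, if anything falls off the work surface, if the arm or the gripper's body presses on something with over 40 N, if the wrist force passes 120 N, or if a joint passes its speed limit or range.

## Working session

There is one attempt and no reset: what is moved stays moved. The work goes in short steps, Python scripts to look and compute and a tool call to move; the robot and the scene stay as the last step left them, time stands still between calls to the robot, and variables do not carry over. Pictures are saved under pics/ and viewed, at most 13 in all, crops included, and the job is handed in when it is done.

Besides the shell and the picture viewer there is one more tool, called after "Call:" in YAML: its name, and indented under it one key for each argument. carry_out: Moves the arm, as the interface text tells. Its arguments: {"type":"object","properties":{"motion":{"type":"array"},"hand":{"type":"number"}},"required":["motion"]}

```bash
mkdir -p pics
cat > h.py <<'E'
import numpy as np,cv2
from scipy.spatial.transform import Rotation as R
from bench import r
def cam(n):
    d=r.get_image(n); d['K']=np.array(d['intrinsics'],float); d['D']=np.array(d['distortion'],float)
    a=np.array(d['attitude'],float); d['R']=a if a.shape==(3,3) else R.from_rotvec(a).as_matrix()
    d['p']=np.array(d['position'],float); return d
def rays(d,uv):
    q=cv2.undistortPoints(np.array(uv,float).reshape(-1,1,2),d['K'],d['D']).reshape(-1,2)
    return np.c_[q,np.ones(len(q))]
def onplane(d,uv,z):
    v=rays(d,uv)@d['R'].T; return d['p']+v*((z-d['p'][2])/v[:,2])[:,None]
def cloud(d):
    H,W=d['depth'].shape; uu,vv=np.meshgrid(np.arange(W),np.arange(H))
    v=rays(d,np.c_[uu.ravel(),vv.ravel()])
    P=(v*d['depth'].ravel()[:,None])@d['R'].T+d['p']; P[d['depth'].ravel()==0]=np.nan
    return P.reshape(H,W,3)
E
python3 - <<'E'
from h import *
print(r.read_state(), r.hold_point_z)
for n in('scene','side'):
    d=cam(n); print(n,d['p'],d['attitude'],d['K'][0,0]); cv2.imwrite(f'pics/{n}0.png',d['pixels'])
    np.savez(f'{n}0.npz',P=cloud(d),px=d['pixels'])
E
```

```text
{'clock': 0.0, 'joint_pos': array([ 1.25419316e+00,  1.16470538e-01,  1.44227917e+00,  2.41162477e-05,
        1.58400593e+00, -3.78141749e-02]), 'qvel': array([-0.00089269, -0.00136599,  0.00061641,  0.00036324, -0.00095772,
       -0.00120309]), 'joint_efforts': array([ 2.73156533e-03, -7.21272755e+01, -6.22609949e+01,  7.80699472e-02,
        2.39603897e-02, -1.04634405e-04]), 'eef_pos': array([185.69865039, 648.73194957, 217.90696852]), 'orientation': array([-4.36471574e-01, -3.11089320e+00,  1.79139143e-03]), 'contact_force': array([-0.46663559,  0.34476367, -0.27465087]), 'wrist_torque': array([-0.03086849, -0.02229224, -0.0097088 ]), 'finger_force': 0.0, 'width': 92.91803041295616} 18.8
scene [921.89310534 547.62527878 872.00982249] [-0.89231245 -2.58576339  1.025687  ] 416.6402351594516
side [ 166.23262095 -633.73674906  874.85497317] [-2.32871104  0.66368744 -0.23538738] 388.18940580350335
```

View pics/scene0.png

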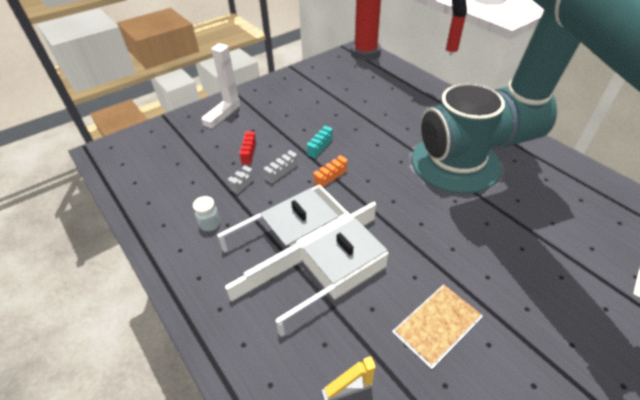

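View pics/side0.png

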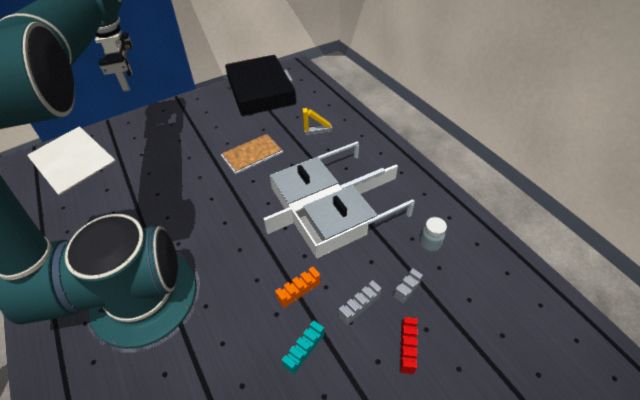

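Scene view: the grey bars are at (281,166), with five teeth, and (240,178), with three. In the side view they are at (360,301) and (409,285). The five-tooth grey bar is the long gauge. The orange, turquoise and red ones are look-alikes. The outer door (scene 299,210) stands ajar and the inner one is shut.

```bash
cat > m.py <<'E'
from h import *
def rect(p): 
    (c,s,a)=cv2.minAreaRect(p.astype(np.float32)); return np.round(c,1),np.round(s,1),round(a,1)
def run(n,wins):
    d=np.load(f'{n}0.npz'); P=d['P']; px=d['px'].astype(int)
    for name,(u0,u1,v0,v1,z0,z1,kind) in wins.items():
        Q=P[v0:v1,u0:u1]; c=px[v0:v1,u0:u1]
        m=(Q[...,2]>z0)&(Q[...,2]<z1)
        if kind=='k': m&=c.max(-1)<70
        if kind=='g': m&=(np.ptp(c,axis=-1)<30)
        if kind=='o': m&=(c[...,2]-c[...,0]>50)
        q=Q[m]; 
        if len(q)<5: print(name,len(q)); continue
        print(n,name,len(q),'z',np.round(np.percentile(q[:,2],[5,50,95]),1),'min',q.min(0).round(),'max',q.max(0).round(),*rect(q[:,:2]))
run('side',dict(long=(332,388,275,327,8,60,'g'),longtop=(332,388,275,327,38,60,'g'),short=(392,428,264,305,8,60,'g'),ofin=(328,352,190,220,76,112,'k'),ifin=(294,316,160,188,76,112,'k'),odoor=(300,380,180,235,66,74,'g'),idoor=(268,345,150,205,66,74,'g'),cork=(215,290,130,175,5,20,'o')))
run('scene',dict(long=(260,302,147,185,8,60,'g'),ofin=(288,310,196,224,76,112,'k'),ifin=(334,358,230,256,76,112,'k'),cork=(390,485,282,365,5,20,'o'),odoor=(258,345,185,248,66,74,'g'),idoor=(300,388,215,285,66,74,'g'),hatch=(215,392,180,335,20,66,'g')))
for n,b in(('side',(330,390,270,330)),('scene',(258,304,145,187))):
    pass
s=cv2.imread('pics/side0.png')[150:330,240:450]; cv2.imwrite('pics/crop1.png',cv2.resize(s,None,fx=3.3,fy=3.3,interpolation=cv2.INTER_CUBIC))
E
python3 m.py
```

```text
side long 807 z [12.5 40.5 47.4] min [ 394. -333.    8.] max [ 510. -286.   50.] [ 451.6 -307.4] [112.6  32.3] 10.2
side longtop 442 z [39.4 45.2 47.9] min [ 394. -332.   38.] max [ 510. -286.   50.] [ 451.6 -307.1] [112.6  31.7] 10.2
side short 476 z [13.9 39.1 47.8] min [ 538. -359.    8.] max [ 615. -309.   50.] [ 576.2 -334.2] [76.4 31. ] 17.7
side ofin 154 z [ 79.7  99.  104.7] min [ 536. -103.   77.] max [551. -49. 108.] [543.6 -76. ] [53.5 13.5] 86.9
side ifin 115 z [ 79.6  99.3 104.6] min [513.  55.  77.] max [529. 105. 107.] [521.1  80.5] [50.  15.1] 89.3
side odoor 2404 z [67.9 70.7 73. ] min [ 438. -142.   66.] max [660.  81.  74.] [552.7 -44.8] [209.8 191.9] 70.0
side idoor 1884 z [68.1 70.8 73.1] min [439. -64.  66.] max [675. 152.  74.] [530.1  81.5] [229.6 210.4] 64.1
side cork 1058 z [10.4 13.5 16.4] min [374. 282.   7.] max [554. 398.  20.] [463.3 341.8] [176.6 107.8] 4.3
scene long 498 z [11.4 32.9 43.7] min [ 395. -331.    8.] max [ 510. -280.   48.] [ 452.6 -304.9] [113.3  35.1] 9.6
scene ofin 108 z [ 80.3  95.6 101.6] min [543. -93.  77.] max [554. -43. 103.] [548.5 -68.4] [49.8  9.6] 85.9
scene ifin 147 z [ 79.5  95.7 101.5] min [520.  63.  77.] max [531. 114. 103.] [525.7  88.6] [50.8 10.6] 87.5
scene cork 3292 z [ 7.8 10.3 12.8] min [372. 283.   5.] max [550. 396.  16.] [460.9 339.3] [175.3 104.6] 3.4
scene odoor 2251 z [66.3 68.  70.4] min [ 464. -139.   66.] max [627.  79.  74.] [547.4 -29.2] [215.4 160.4] 88.0
scene idoor 2816 z [66.4 68.1 70.5] min [440. -59.  66.] max [605. 152.  74.] [521.2  45.6] [208.1 160.1] 87.6
scene hatch 4406 z [24.  57.3 65.6] min [ 358. -336.   20.] max [799. 157.  66.] [617.9 -27.8] [425.2 498.1] 35.6
```

View pics/crop1.png

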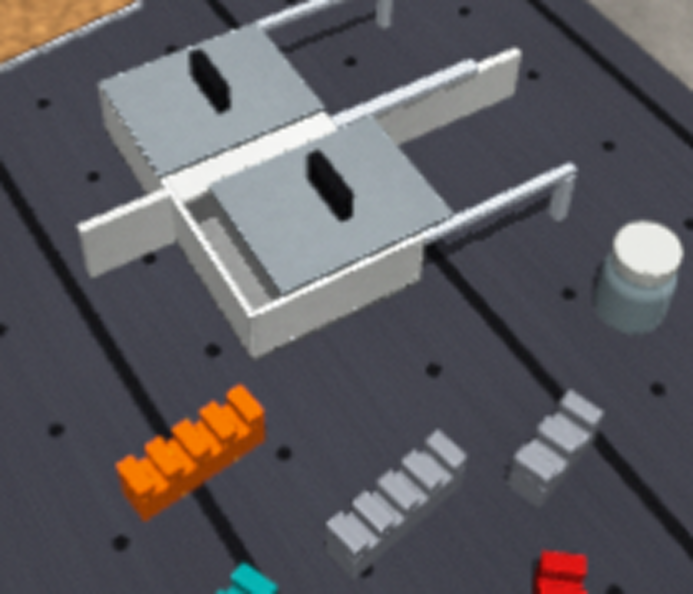

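The crop confirms it: the five-tooth grey bar at crop (400,500) is the long gauge, and the three-tooth one at (560,450) is the short one. The outer door is about 29 mm open, and the hatch yaw is about -2.5°. I'll go above the outer handle.

Call:
carry_out:
  motion:
    - [35.9,-72.2,0,0,0,-76.5]
    - [35.9,-72.2,0,0,0,-76.5]
    - [35.9,-72.2,0,0,0,-76.5]
    - [35.9,-72.2,0,0,0,-76.5]
    - [35.9,-72.2,0,0,0,-76.5]
    - [35.9,-72.2,0,0,0,-76.5]
    - [35.9,-72.2,0,0,0,-76.5]
    - [35.9,-72.2,0,0,0,-76.5]
  hand: 120

```text
clock: 1.1
eef_pos: [408.7, 199.3, 218.6]
orientation: [2.272, 2.169, 0.001]
contact_force: [1.6, 1.0, -0.1]
width: 49.2
finger_force: 0.0
```

Call:
carry_out:
  motion:
    - [13.6,-27.2,-2,0,0,0]
    - [13.6,-27.2,-2,0,0,0]
    - [13.6,-27.2,-2,0,0,0]
    - [13.6,-27.2,-2,0,0,0]
    - [13.6,-27.2,-2,0,0,0]
    - [13.6,-27.2,-2,0,0,0]
    - [13.6,-27.2,-2,0,0,0]
    - [13.6,-27.2,-2,0,0,0]

```text
clock: 2.1
eef_pos: [544.1, -69.8, 198.9]
orientation: [2.267, 2.174, 0.0]
contact_force: [-0.7, -0.2, -0.3]
width: 49.2
finger_force: 0.0
```

Run:
```python
from h import *
s=r.read_state(); print(s['eef_pos'],s['orientation'])
d=cam('wrist'); cv2.imwrite('pics/w1.png',d['pixels']); P=cloud(d); np.savez('w1.npz',P=P,px=d['pixels']); print(d['p'],d['R'])
for n in('scene','side'):
    d=cam(n); np.savez(f'{n}1.npz',P=cloud(d),px=d['pixels'])
```

```text
[544.13062995 -69.75860324 198.89197127] [2.26736961e+00 2.17420514e+00 4.64907937e-04]
[ 5.45926670e+02 -3.67258604e-01  3.63975492e+02] [[ 9.99127679e-01 -4.04153267e-02 -1.05110381e-02]
 [-4.17597849e-02 -9.67142786e-01 -2.50780684e-01]
 [-3.02913911e-05  2.51000862e-01 -9.67986863e-01]]
```

View pics/w1.png

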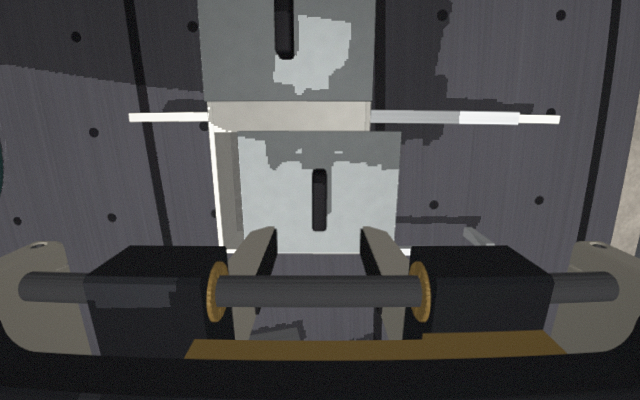

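Wrist view: the outer fin is at (319,200), the inner fin at (284,30), the bridge spans rows 100-130 and the open gap is at (227,190).

```bash
cat > fit.py <<'E'
from h import *
import sys
d=np.load(sys.argv[1]); P=d['P']; px=d['px'].astype(int)
def q(u0,u1,v0,v1,z0,z1,f):
    Q=P[v0:v1,u0:u1];c=px[v0:v1,u0:u1]; return Q[(Q[...,2]>z0)&(Q[...,2]<z1)&f(c)]
def show(n,p): c,s,a=cv2.minAreaRect(p[:,:2].astype(np.float32)); print(n,len(p),np.round(c,1),np.round(s,1),round(a,2),p[:,2].mean().round(1))
blk=lambda c:c.max(-1)<70
wht=lambda c:c.min(-1)>90
show('ofin',q(300,340,155,240,96,108,blk)); show('ifin',q(265,305,0,70,96,108,blk))
show('odoor',q(238,405,125,225,65,74,lambda c:c.min(-1)>0))
p=q(205,235,125,245,58,66,wht); show('wall x-',p)
p=q(200,380,95,135,59,66,wht); show('bridge',p)
E
python3 fit.py w1.npz
python3 - <<'E'
from h import *
for n,a,b in(('side',(328,352,190,220),(294,316,160,188)),('scene',(288,310,196,224),(334,358,230,256))):
    d=np.load(n+'0.npz')
    for w in(a,b):
        Q=d['P'][w[2]:w[3],w[0]:w[1]];c=d['px'][w[2]:w[3],w[0]:w[1]]; p=Q[(Q[...,2]>97)&(Q[...,2]<108)&(c.max(-1)<70)]
        x=cv2.minAreaRect(p[:,:2].astype(np.float32)); print(n,len(p),np.round(x[0],1),np.round(x[1],1),x[2],p[:,2].mean())
E
```

```text
ofin 841 [543.7 -72.8] [54.8 13.1] 87.31 100.5
ifin 892 [520.2  75.2] [39.9 13.6] 88.15 100.6
odoor 13939 [544.2 -57.5] [ 96.4 160.1] 87.5 68.9
wall x- 825 [437.  -61.6] [129.7  25.4] 77.66 61.7
bridge 5084 [517.6   5.3] [ 31.6 176.7] 88.6 62.1
side 86 [543.6 -76. ] [53.5 13.5] 86.93569946289062 101.83908262546561
side 64 [520.2  80.5] [49.8 13.8] 85.02947998046875 102.12163880185882
scene 48 [548.  -68.4] [ 9.  49.8] 0.018549801781773567 99.66067739187706
scene 65 [525.7  88.2] [49.4 10.6] 87.49149322509766 99.92878586707697
```

Call:
carry_out:
  motion:
    - [0,-0.3,-5,0,0,0]
    - [0,-0.3,-9,0,0,0]
    - [0,-0.3,-11.5,0,0,0]
    - [0,-0.3,-11.9,0,0,0]
    - [0,-0.3,-11.9,0,0,0]
    - [0,-0.3,-11.9,0,0,0]
    - [0,-0.3,-11.9,0,0,0]
    - [0,-0.3,-11.9,0,0,0]

```text
clock: 3.25
eef_pos: [544.6, -73.8, 80.1]
orientation: [2.269, 2.173, 0.001]
contact_force: [0.0, -0.1, -0.3]
width: 49.0
finger_force: 0.0
```

Call:
carry_out:
  motion:
    - [0,0,0,0,0,0]
    - [0,0,0,0,0,0]
    - [0,0,0,0,0,0]
    - [0,0,0,0,0,0]
    - [1,-0.05,0,0,0,0]
    - [3,-0.15,0,0,0,0]
    - [5,-0.23,0,0,0,0]
    - [7,-0.32,0,0,0,0]
  hand: 255

```text
clock: 4.25
eef_pos: [615.4, -76.9, 79.6]
orientation: [-2.269, -2.173, 0.0]
contact_force: [-3.3, 1.4, 6.0]
width: 13.9
finger_force: 30.0
```

Call:
carry_out:
  motion:
    - [2,-0.1,0,0,0,0]
    - [4,-0.2,0,0,0,0]
    - [4.7,-0.23,0,0,0,0]
    - [4.7,-0.23,0,0,0,0]
    - [4.7,-0.23,0,0,0,0]
    - [4.7,-0.23,0,0,0,0]
    - [4.7,-0.23,0,0,0,0]
    - [4.7,-0.23,0,0,0,0]

```text
clock: 5.25
eef_pos: [661.4, -78.9, 79.6]
orientation: [2.269, 2.173, 0.001]
contact_force: [3.3, 3.4, 0.7]
width: 13.5
finger_force: 30.0
```

Call:
carry_out:
  motion:
    - [0,0,0,0,0,0]
    - [0,0,0,0,0,0]
    - [0,0,0,0,0,0]
    - [0,0,6,0,0,0]
    - [0,0,12,0,0,0]
    - [-5,-5,14,0,0,-10]
    - [-11,-10,14,0,0,-20]
    - [-16,-15,14,0,0,-30]
  hand: 100

```text
clock: 6.25
eef_pos: [524.7, -206.4, 219.7]
orientation: [2.757, 1.504, 0.0]
contact_force: [0.8, -0.2, -0.1]
width: 56.6
finger_force: 0.0
```

Call:
carry_out:
  motion:
    - [-4.9,-7.7,-1,0,0,-10]
    - [-4.9,-7.7,-2,0,0,-20]
    - [-4.9,-7.7,-2,0,0,-30]
    - [-4.9,-7.7,-2,0,0,-40]
    - [-4.9,-7.7,-2,0,0,-47.4]
    - [-4.9,-7.7,-2,0,0,-47.4]
    - [-4.9,-7.7,-2,0,0,-47.4]
    - [-4.9,-7.7,-2,0,0,-47.4]

```text
clock: 7.25
eef_pos: [477.2, -282.5, 199.3]
orientation: [3.129, 0.28, 0.0]
contact_force: [-0.1, -0.3, 0.1]
width: 56.3
finger_force: 0.0
```

```bash
cat > g.py <<'E'
from h import *
s=r.read_state(); M=R.from_rotvec(s['orientation']).as_matrix(); print(s['eef_pos'].round(1),'toolY deg',np.degrees(np.arctan2(M[1,1],M[0,1])).round(2))
d=cam('wrist'); cv2.imwrite('pics/w2.png',d['pixels']); P=cloud(d)
m=(P[...,2]>38)&(P[...,2]<52)&(np.ptp(d['pixels'].astype(int),axis=-1)<30)&(np.hypot(P[...,0]-452,P[...,1]+306)<75)
p=P[m]; print(len(p),p[:,2].mean(),cv2.minAreaRect(p[:,:2].astype(np.float32)))
E
python3 g.py
```

```text
[ 477.2 -282.5  199.3] toolY deg -79.77
1730 43.66288727510922 ((450.34442138671875, -308.5835876464844), (112.15673828125, 30.108205795288086), 9.701578140258789)
```

View pics/w2.png

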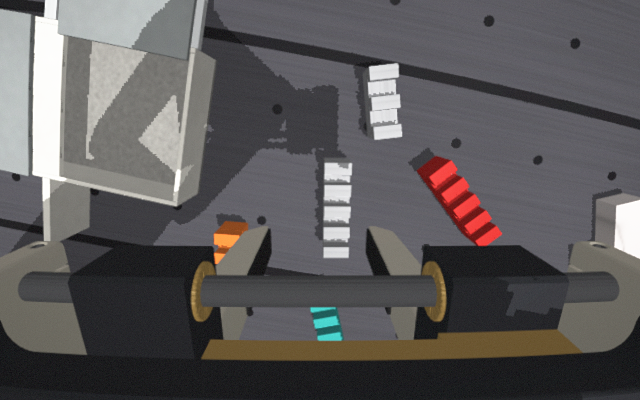

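Wrist view: the five-tooth grey gauge is at (337,205), with orange about 110 mm to one side at (230,240). The short gauge at (383,100) and red at (460,200) are clear. I'll descend and grip.

Call:
carry_out:
  motion:
    - [-2.62,-2.5,0,0,0,-0.4]
    - [-2.62,-2.5,-6,0,0,-0.4]
    - [-2.62,-2.5,-11,0,0,-0.4]
    - [-2.62,-2.5,-15,0,0,-0.4]
    - [-2.62,-2.5,-18,0,0,-0.4]
    - [-2.62,-2.5,-19.1,0,0,-0.4]
    - [-2.62,-2.5,-19.1,0,0,-0.4]
    - [-2.62,-2.5,-19.1,0,0,-0.4]

```text
clock: 8.3
eef_pos: [451.6, -308.0, 9.8]
orientation: [3.129, 0.266, 0.002]
contact_force: [0.0, -1.2, 0.3]
width: 56.9
finger_force: 0.0
```

Call:
carry_out:
  motion:
    - [0,0,0,0,0,0]
    - [0,0,0,0,0,0]
    - [0,0,0,0,0,0]
    - [0,0,0,0,0,0]
    - [0,0,4,0,0,0]
    - [0,0,8,0,0,0]
    - [0,0,12,0,0,0]
    - [0,0,16,0,0,0]
  hand: 255

```text
clock: 9.3
eef_pos: [450.6, -307.2, 169.0]
orientation: [-3.13, -0.266, 0.001]
contact_force: [1.3, -0.7, -5.3]
width: 29.9
finger_force: 30.0
```

Call:
carry_out:
  motion:
    - [1,4,1,0,0,10]
    - [2,8,1,0,0,20]
    - [3,12,1,0,0,30]
    - [4,16,1,0,0,40]
    - [5,20,1,0,0,50]
    - [6.32,23.5,1,0,0,60]
    - [6.32,23.5,1,0,0,70]
    - [6.32,23.5,1,0,0,77.6]

```text
clock: 10.3
eef_pos: [513.9, -71.9, 177.6]
orientation: [-2.265, -2.175, 0.001]
contact_force: [-0.1, -0.1, -4.7]
width: 29.9
finger_force: 30.0
```

Call:
carry_out:
  motion:
    - [0,0,-1,0,0,0]
    - [0,0,-3,0,0,0]
    - [0,0,-4,0,0,0]
    - [0,0,-4,0,0,0]
    - [0,0,-4,0,0,0]
    - [0,0,-4,0,0,0]
    - [0,0,-4,0,0,0]
    - [0,0,-4,0,0,0]

```text
clock: 11.3
eef_pos: [514.2, -72.5, 138.5]
orientation: [2.273, 2.169, 0.0]
contact_force: [-0.3, 0.8, -4.5]
width: 29.7
finger_force: 30.0
```

```bash
cat > w.py <<'E'
from h import *
import sys
s=r.read_state(); M=R.from_rotvec(s['orientation']).as_matrix(); print(s['eef_pos'].round(1),'toolY deg',np.degrees(np.arctan2(M[1,1],M[0,1])).round(2),s['contact_force'].round(1))
n=sys.argv[1]; v=sys.argv[2] if len(sys.argv)>2 else 'wrist'
d=cam(v); cv2.imwrite(f'pics/{n}.png',d['pixels']); np.savez(n+'.npz',P=cloud(d),px=d['pixels'])
E
python3 w.py w3
```

```text
[514.2 -72.5 138.5] toolY deg -2.68 [-0.3  0.8 -4.5]
```

View pics/w3.png

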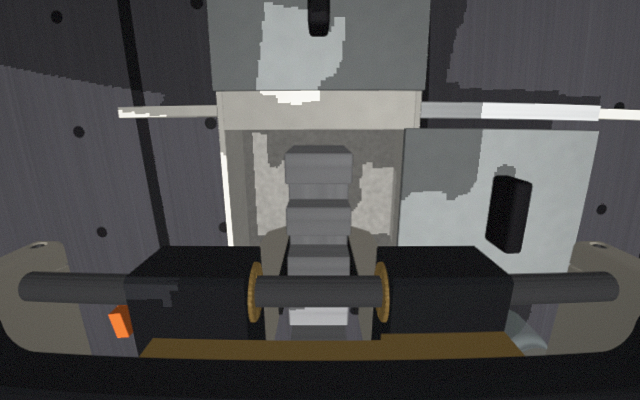

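Wrist view: the gauge is held straight over the open bay (320,230). The bridge edge is at row 130, the door edge at column 402 and the outer fin at (508,215). I'll check the end clearance numerically.

Run:
```python
from h import *
d=np.load('w3.npz');P=d['P']
t=P[148:165,295:345].reshape(-1,3); t=t[t[:,2]>150]; print('gauge top far edge',t[:,1].max(), np.percentile(t[:,1],98),t[:,2].mean(), 'x',P[170,285:352,0][P[170,285:352,2]>150].min(),P[170,285:352,0][P[170,285:352,2]>150].max())
b=P[92:132,225:415].reshape(-1,3); b=b[(b[:,2]>58)&(b[:,2]<67)]; print('bridge',cv2.minAreaRect(b[:,:2].astype(np.float32)))
for x in(450,480,510,540,570):
    s=b[abs(b[:,0]-x)<5]; print(x,np.percentile(s[:,1],[1,99]))
w=P[150:240,220:236].reshape(-1,3); w=w[(w[:,2]>58)&(w[:,2]<67)]; print('wall -x', w.mean(0),len(w), np.percentile(w[:,0],[2,98]))
o=P[135:240,395:420].reshape(-1,3); o=o[(o[:,2]>66)&(o[:,2]<74)]; print('door edge x',np.percentile(o[:,0],1))
```

```text
gauge top far edge -15.80319496397627 -16.013172753336978 170.8907807575128 x 500.9386502155954 529.728696636592
bridge ((517.1763916015625, 3.9016027450561523), (29.77401351928711, 151.47442626953125), 87.4341049194336)
450 [-6.43541143 21.79299288]
480 [-7.94507761 20.15684788]
510 [-8.72034163 18.60564146]
540 [-10.7664794   17.26133815]
570 [-12.07599904  16.10805527]
wall -x [437.13315153 -59.42311496  61.54831142] 635 [433.46658504 440.32223652]
door edge x 579.444760664229
```

Call:
carry_out:
  motion:
    - [0,0,-3,0,0,0]
    - [0,0,-6,0,0,0]
    - [0,0,-8,0,0,0]
    - [0,0,-10,0,0,0]
    - [0,0,-11,0,0,0]
    - [0,0,-11.6,0,0,0]
    - [0,0,-12.1,0,0,0]
    - [0,0,-12.1,0,0,0]

```text
clock: 12.35
eef_pos: [514.3, -72.5, 17.4]
orientation: [2.273, 2.169, 0.0]
contact_force: [-0.1, -0.6, -4.3]
width: 29.8
finger_force: 30.0
```

Call:
carry_out:
  motion:
    - [0,0,-0.15,0,0,0]
    - [0.03,0.7,-0.15,0,0,0]
    - [0.09,2,-0.15,0,0,0]
    - [0.14,3,-0.15,0,0,0]
    - [0.18,4,-0.15,0,0,0]
    - [0.22,4.8,-0.15,0,0,0]
    - [0.22,4.8,-0.15,0,0,0]
    - [0.22,4.8,-0.15,0,0,0]

```text
clock: 13.35
eef_pos: [516.4, -24.7, 15.8]
orientation: [2.273, 2.169, -0.0]
contact_force: [0.6, -0.3, -4.1]
width: 30.0
finger_force: 30.0
```

Call:
carry_out:
  motion:
    - [0,0,0,0,0,0]
    - [0,0,0,0,0,0]
    - [0,0,0,0,0,0]
    - [0,0,4,0,0,0]
    - [0,-3,9,0,0,0]
    - [-0.2,-6,9,0,0,0]
    - [-0.4,-9,9,0,0,0]
    - [-0.4,-9.5,9,0,0,0]
  hand: 130

```text
clock: 14.35
eef_pos: [512.2, -120.8, 106.0]
orientation: [2.274, 2.167, 0.0]
contact_force: [-0.0, -0.7, 0.2]
width: 45.8
finger_force: 0.0
```

Call:
carry_out:
  motion:
    - [0,0.8,0,0,0,0]
    - [0,0.8,0,0,0,0]
    - [0,0.8,0,0,0,0]
    - [0,0.8,-3,0,0,0]
    - [0,0.8,-6,0,0,0]
    - [0,0.8,-8,0,0,0]
    - [0,0.8,-9,0,0,0]
    - [0,0.8,-9,0,0,0]
  hand: 255

```text
clock: 15.35
eef_pos: [512.4, -111.4, 15.7]
orientation: [-2.272, -2.169, 0.0]
contact_force: [-0.4, 0.4, 0.9]
width: 0.6
finger_force: 0.0
```

Call:
carry_out:
  motion:
    - [0.05,1,0,0,0,0]
    - [0.1,2,0,0,0,0]
    - [0.14,3,0,0,0,0]
    - [0.18,4.2,0,0,0,0]
    - [0.24,5.4,0,0,0,0]
    - [0.3,6.6,0,0,0,0]
    - [0.35,7.8,0,0,0,0]
    - [0.4,8.8,0,0,0,0]

```text
clock: 16.35
eef_pos: [516.8, -23.0, 16.6]
orientation: [2.271, 2.168, 0.0]
contact_force: [-0.6, -5.5, 4.4]
width: 0.8
finger_force: 3.0
```

Call:
carry_out:
  motion:
    - [0,-0.4,0,0,0,0]
    - [0,-0.6,5,0,0,0]
    - [0,-0.6,11,0,0,0]
    - [0,-3,15,0,0,0]
    - [6,-5.6,15,0,0,0]
    - [12,-5.6,15,0,0,0]
    - [14.5,-5.6,15,0,0,0]
    - [14.5,-5.6,15,0,0,0]
  hand: 120

```text
clock: 17.35
eef_pos: [662.2, -79.7, 164.6]
orientation: [-2.271, -2.168, 0.001]
contact_force: [0.2, 0.6, -0.6]
width: 48.9
finger_force: 0.0
```

```bash
python3 w.py s2 side; python3 w.py w4
```

```text
[662.2 -79.7 164.6] toolY deg -2.66 [ 0.2  0.6 -0.6]
[661.3 -79.7 165.1] toolY deg -2.67 [-0.9  0.9  1.2]
```

View pics/w4.png

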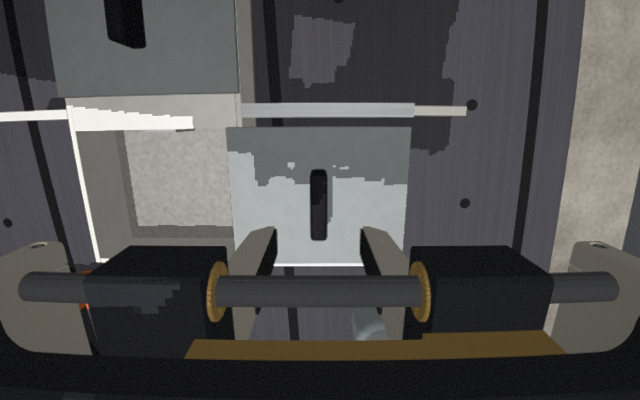

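Wrist view: the outer bay floor (180,180) is empty, so the gauge is under the bridge and inner door. The outer fin at (318,205) sits centred between the fingers. Now to shut it.

Call:
carry_out:
  motion:
    - [0,0,-4,0,0,0]
    - [0,0,-7,0,0,0]
    - [0,0,-8.5,0,0,0]
    - [0,0,-8.5,0,0,0]
    - [0,0,-8.5,0,0,0]
    - [0,0,-8.5,0,0,0]
    - [0,0,-8.5,0,0,0]
    - [0,0,-8.5,0,0,0]

```text
clock: 18.45
eef_pos: [661.5, -79.5, 81.1]
orientation: [2.272, 2.169, 0.0]
contact_force: [0.0, -0.0, -0.3]
width: 49.1
finger_force: 0.0
```

Call:
carry_out:
  motion:
    - [0,0,0,0,0,0]
    - [0,0,0,0,0,0]
    - [0,0,0,0,0,0]
    - [0,0,0,0,0,0]
    - [-2,0.1,0,0,0,0]
    - [-4.5,0.2,0,0,0,0]
    - [-7,0.32,0,0,0,0]
    - [-9.5,0.43,0,0,0,0]
  hand: 255

```text
clock: 19.45
eef_pos: [565.9, -75.4, 80.8]
orientation: [2.272, 2.168, 0.001]
contact_force: [4.5, -3.0, 1.0]
width: 14.3
finger_force: 30.0
```

Call:
carry_out:
  motion:
    - [-2,0.09,0,0,0,0]
    - [-3.5,0.16,0,0,0,0]
    - [-4.5,0.2,0,0,0,0]
    - [-4.8,0.22,0,0,0,0]
    - [-5.0,0.23,0,0,0,0]
    - [-5.1,0.23,0,0,0,0]
    - [-5.1,0.23,0,0,0,0]
    - [-5.1,0.23,0,0,0,0]

```text
clock: 20.45
eef_pos: [515.5, -73.1, 80.8]
orientation: [2.273, 2.169, -0.001]
contact_force: [1.3, -4.1, -3.3]
width: 13.8
finger_force: 30.0
```

Call:
carry_out:
  motion:
    - [-0.05,0,0,0,0,0]
    - [-0.1,0,0,0,0,0]
    - [-0.15,0,0,0,0,0]
    - [-0.2,0,0,0,0,0]
    - [-0.25,0,0,0,0,0]
    - [-0.25,0,0,0,0,0]
    - [-0.25,0,0,0,0,0]
    - [-0.25,0,0,0,0,0]

```text
clock: 21.45
eef_pos: [514.7, -73.1, 80.8]
orientation: [2.27, 2.167, 0.004]
contact_force: [21.3, -4.6, -14.3]
width: 13.6
finger_force: 30.0
```

Call:
carry_out:
  motion:
    - [0.2,0,0,0,0,0]
    - [0.2,0,0,0,0,0]
    - [0.2,0,0,0,0,0]
    - [0.2,0,6,0,0,0]
    - [0.3,4,10,0,0,0]
    - [0.6,10,11,0,0,0]
    - [0.7,14.5,11,0,0,0]
    - [0.7,14.5,11,0,0,0]
  hand: 120

```text
clock: 22.45
eef_pos: [519.6, 74.5, 191.0]
orientation: [-2.269, -2.173, -0.0]
contact_force: [0.5, 0.5, -0.6]
width: 49.3
finger_force: 0.0
```

```bash
python3 w.py w5; python3 w.py c5 scene; python3 w.py s5 side
python3 - <<'E'
from h import *
for n,v in(('side','s5'),('scene','c5'),('wrist','w5')):
    d=np.load(v+'.npz');P=d['P'];c=d['px']
    for y in (-73,82):
        m=(abs(P[...,1]-y)<32)&(abs(P[...,0]-520)<45)&(P[...,2]>84)&(P[...,2]<108)&(c.max(-1)<70)
        p=P[m]
        if len(p)>20: print(n,y,len(p),cv2.minAreaRect(p[:,:2].astype(np.float32)))
    # door front edges
    for y in(-60,70):
        m=(abs(P[...,1]-y)<8)&(P[...,2]>66)&(P[...,2]<74)&(abs(P[...,0]-520)<130); p=P[m]
        if len(p)>20: print(n,'door',y,np.percentile(p[:,0],[1,99]).round(1))
E
```

```text
[519.6  74.5 191. ] toolY deg -2.48 [ 0.5  0.5 -0.6]
[519.7  73.1 190.8] toolY deg -2.54 [ 0.1 -1.  -0.1]
[519.7  72.1 190.8] toolY deg -2.61 [ 0.3 -0.  -0.2]
side -73 125 ((514.15673828125, -73.87240600585938), (53.704063415527344, 13.818635940551758), 86.7154541015625)
side 82 112 ((520.91748046875, 81.8121337890625), (55.209754943847656, 13.390522956848145), 86.3951416015625)
side door -60 [436.  593.2]
side door 70 [441.8 601. ]
scene -73 73 ((520.3682861328125, -66.93733978271484), (8.26467514038086, 48.224117279052734), 1.7590069770812988)
scene 82 124 ((525.5399780273438, 87.59868621826172), (52.16627883911133, 10.292125701904297), 87.21813201904297)
scene door -60 [469.3 593.3]
scene door 70 [445.1 601.4]
wrist -73 409 ((514.7311401367188, -57.561279296875), (29.221437454223633, 12.421464920043945), 87.68681335449219)
wrist 82 924 ((520.5720825195312, 84.1748046875), (55.217933654785156, 12.533233642578125), 87.39940643310547)
wrist door -60 [443.8 576.9]
wrist door 70 [441.7 597.7]
```

View pics/s5.png

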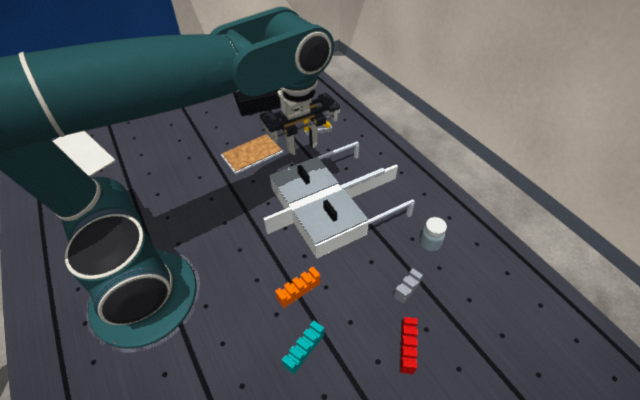

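Side view: both doors are shut, with the outer fin (330,210) and inner fin (304,175) in line, and the gauge is inside. Now for the inner door.

Call:
carry_out:
  motion:
    - [0.1,0.9,-4,0,0,0]
    - [0.1,0.9,-8,0,0,0]
    - [0.1,0.9,-10.5,0,0,0]
    - [0.1,0.9,-11,0,0,0]
    - [0.1,0.9,-11,0,0,0]
    - [0.1,0.9,-11,0,0,0]
    - [0.1,0.9,-11,0,0,0]
    - [0.1,0.9,-11,0,0,0]

```text
clock: 23.6
eef_pos: [521.0, 81.1, 81.3]
orientation: [2.272, 2.169, 0.001]
contact_force: [-0.2, 0.3, 0.3]
width: 49.2
finger_force: 0.0
```

Call:
carry_out:
  motion:
    - [0,0,0,0,0,0]
    - [0,0,0,0,0,0]
    - [0,0,0,0,0,0]
    - [0,0,0,0,0,0]
    - [1,-0.05,0,0,0,0]
    - [3,-0.14,0,0,0,0]
    - [5.5,-0.25,0,0,0,0]
    - [8,-0.36,0,0,0,0]
  hand: 255

```text
clock: 24.6
eef_pos: [601.8, 77.5, 80.8]
orientation: [-2.272, -2.169, 0.001]
contact_force: [-4.6, 1.7, 6.7]
width: 13.5
finger_force: 30.0
```

Call:
carry_out:
  motion:
    - [2.5,-0.11,0,0,0,0]
    - [4.5,-0.2,0,0,0,0]
    - [6,-0.27,0,0,0,0]
    - [6.6,-0.3,0,0,0,0]
    - [6.7,-0.3,0,0,0,0]
    - [6.7,-0.3,0,0,0,0]
    - [6.7,-0.3,0,0,0,0]
    - [6.7,-0.3,0,0,0,0]

```text
clock: 25.6
eef_pos: [667.9, 74.6, 80.9]
orientation: [2.273, 2.169, 0.001]
contact_force: [2.5, 3.6, 0.1]
width: 13.9
finger_force: 30.0
```

Call:
carry_out:
  motion:
    - [0,0,0,0,0,0]
    - [0,0,0,0,0,0]
    - [0,0,0,0,0,0]
    - [0,0,6,0,0,0]
    - [0,0,11,0,0,0]
    - [-5,0,11,0,0,0]
    - [-10,0,11,0,0,0]
    - [-14.8,0,11,0,0,0]
  hand: 100

```text
clock: 26.6
eef_pos: [518.3, 74.3, 190.7]
orientation: [2.273, 2.169, -0.0]
contact_force: [-0.2, 0.1, 0.4]
width: 56.5
finger_force: 0.0
```

```bash
python3 w.py w6
python3 - <<'E'
from h import *
d=np.load('w6.npz');P=d['P']
m=(P[...,2]>44)&(P[...,2]<56)&(P[...,1]>10)&(P[...,1]<120)&(abs(P[...,0]-518)<50); p=P[m]; print(len(p),cv2.minAreaRect(p[:,:2].astype(np.float32)),p[:,2].mean())
E
```

```text
[518.3  74.3 190.7] toolY deg -2.68 [-0.2  0.1  0.4]
1421 ((505.0277404785156, 59.78959655761719), (81.77356719970703, 58.4847526550293), 86.71202850341797) 49.50764493412987
```

View pics/w6.png

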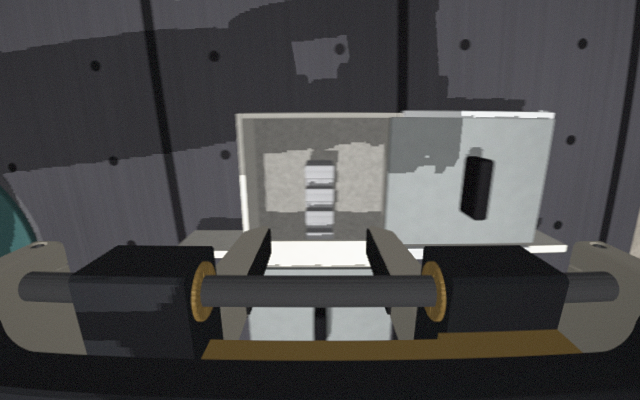

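Wrist view: the inner door is open with its fin at (478,190). The gauge protrudes from under the bridge at (320,195), straight and showing three teeth.

Run:
```python
from h import *
d=np.load('w6.npz');P=d['P'][158:236,298:342].reshape(-1,3)
p=P[(P[:,2]>44)&(P[:,2]<56)]; print(len(p),cv2.minAreaRect(p[:,:2].astype(np.float32)),p[:,1].max(),p[:,2].mean())
```

```text
1341 ((519.4381103515625, 60.71563720703125), (78.29771423339844, 29.80919647216797), 86.65475463867188) 100.1094602265328 49.47608587332261
```

Call:
carry_out:
  motion:
    - [0.2,0.3,-4,0,0,0]
    - [0.2,0.3,-8,0,0,0]
    - [0.2,0.3,-12,0,0,0]
    - [0.2,0.3,-15,0,0,0]
    - [0.2,0.3,-17,0,0,0]
    - [0.2,0.3,-17.4,0,0,0]
    - [0.2,0.3,-17.4,0,0,0]
    - [0.2,0.3,-17.4,0,0,0]

```text
clock: 27.65
eef_pos: [522.5, 77.5, 18.1]
orientation: [2.272, 2.168, 0.002]
contact_force: [-0.3, 0.7, 0.1]
width: 56.6
finger_force: 0.0
```

Call:
carry_out:
  motion:
    - [0,0,0,0,0,0]
    - [0,0,0,0,0,0]
    - [0,0,0,0,0,0]
    - [0,0,0,0,0,0]
    - [0.05,1,0,0,0,0]
    - [0.1,2.2,0,0,0,0]
    - [0.15,3.4,0,0,0,0]
    - [0.17,3.85,0,0,0,0]
  hand: 255

```text
clock: 28.65
eef_pos: [523.7, 116.7, 17.0]
orientation: [2.271, 2.17, -0.0]
contact_force: [-1.4, -5.8, 5.1]
width: 29.7
finger_force: 30.0
```

Call:
carry_out:
  motion:
    - [0,0,0,0,0,0]
    - [0,0,0,0,0,0]
    - [0,0,0,0,0,0]
    - [0,0,5,0,0,0]
    - [0,0,10,0,0,0]
    - [0,-3.3,14,0,0,0]
    - [-0.1,-3.3,14,0,0,0]
    - [-0.1,-3.3,14,0,0,0]
  hand: 100

```text
clock: 29.65
eef_pos: [522.3, 82.9, 156.2]
orientation: [-2.273, -2.168, 0.0]
contact_force: [0.7, -0.0, -0.3]
width: 56.7
finger_force: 0.0
```

```bash
python3 w.py w7
python3 - <<'E'
from h import *
d=np.load('w7.npz');P=d['P']
m=(P[...,2]>44)&(P[...,2]<56)&(P[...,1]>22)&(P[...,1]<142)&(abs(P[...,0]-521)<25); p=P[m]; print(len(p),cv2.minAreaRect(p[:,:2].astype(np.float32)),np.percentile(p[:,1],[0,1,99,100]),p[:,2].mean())
E
```

```text
[522.3  82.9 156.2] toolY deg -2.71 [ 0.7 -0.  -0.3]
2475 ((521.1419067382812, 83.31153106689453), (111.33877563476562, 29.987163543701172), 87.06974029541016) [ 27.14230208  28.37223757 138.55223032 139.46853333] 49.65846918659062
```

Call:
carry_out:
  motion:
    - [-0.1,0,-4,0,0,0]
    - [-0.1,0,-8,0,0,0]
    - [-0.1,0,-11,0,0,0]
    - [-0.1,0,-13,0,0,0]
    - [-0.1,0,-13.9,0,0,0]
    - [-0.1,0,-13.9,0,0,0]
    - [-0.1,0,-13.9,0,0,0]
    - [-0.1,0,-13.9,0,0,0]

```text
clock: 30.7
eef_pos: [522.0, 83.0, 18.7]
orientation: [2.272, 2.168, 0.002]
contact_force: [-0.0, 0.7, -0.4]
width: 56.5
finger_force: 0.0
```

Call:
carry_out:
  motion:
    - [0,0,0,0,0,0]
    - [0,0,0,0,0,0]
    - [0,0,0,0,0,0]
    - [0,0,0,0,0,0]
    - [0,0,3,0,0,0]
    - [0,0,7,0,0,0]
    - [0,0,11,0,0,0]
    - [0,0,14,0,0,0]
  hand: 255

```text
clock: 31.7
eef_pos: [521.4, 82.9, 159.1]
orientation: [2.273, 2.169, 0.0]
contact_force: [0.0, 0.2, -4.4]
width: 29.8
finger_force: 30.0
```

Call:
carry_out:
  motion:
    - [-0.5,3,1,0,0,-9]
    - [-1.5,7,1,0,0,-18]
    - [-2.5,11,1,0,0,-28]
    - [-3.5,15,1,0,0,-38]
    - [-4.5,19,1,0,0,-48]
    - [-5.5,23,1,0,0,-58]
    - [-6,25.7,1,0,0,-68]
    - [-6,25.7,1,0,0,-78]

```text
clock: 32.7
eef_pos: [460.7, 341.5, 166.9]
orientation: [3.131, 0.25, -0.002]
contact_force: [-0.0, -0.4, -4.3]
width: 29.9
finger_force: 30.0
```

Call:
carry_out:
  motion:
    - [0,0,0,0,0,-5]
    - [0,0,-3,0,0,-5]
    - [0,0,-6,0,0,-5]
    - [0,0,-6,0,0,-5]
    - [0,0,-6,0,0,-5]
    - [0,0,-6,0,0,-5]
    - [0,0,-6,0,0,-5]
    - [0,0,-6,0,0,-5]

```text
clock: 33.7
eef_pos: [461.7, 340.0, 108.2]
orientation: [-3.139, -0.118, -0.001]
contact_force: [0.3, -0.1, -3.7]
width: 29.9
finger_force: 30.0
```

```bash
python3 w.py w8
python3 - <<'E'
from h import *
d=np.load('w8.npz');P=d['P'];c=d['px'].astype(int)
m=(P[...,2]>6)&(P[...,2]<20)&(c[...,2]-c[...,0]>50)&(abs(P[...,0]-462)<120)&(abs(P[...,1]-340)<90); p=P[m]; print(len(p),cv2.minAreaRect(p[:,:2].astype(np.float32)),p.min(0),p.max(0),p[:,2].mean())
E
```

```text
[461.7 340.  108.2] toolY deg -85.68 [ 0.3 -0.1 -3.7]
9503 ((486.45416259765625, 342.1760559082031), (120.79055786132812, 104.40119934082031), 3.4098212718963623) [423.20774889 287.01979013   6.23609341] [549.06986201 396.40035884  13.92023677] 11.01957910708884
```

View pics/w8.png

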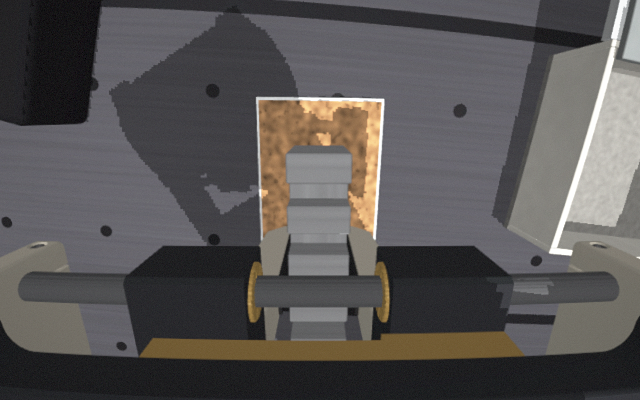

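Wrist view: the gauge (320,200) is centred over the cork rest (320,170) and aligned with it. I'll lower it.

Call:
carry_out:
  motion:
    - [0,0,-3,0,0,0]
    - [0,0,-5.5,0,0,0]
    - [0,0,-7,0,0,0]
    - [0,0,-7.8,0,0,0]
    - [0,0,-8.1,0,0,0]
    - [0,0,-8.2,0,0,0]
    - [0,0,-8.2,0,0,0]
    - [0,0,-8.2,0,0,0]

```text
clock: 34.75
eef_pos: [461.8, 340.1, 26.3]
orientation: [-3.139, -0.118, -0.001]
contact_force: [-0.6, 0.5, -4.3]
width: 29.6
finger_force: 30.0
```

Call:
carry_out:
  motion:
    - [0,0,-0.05,0,0,0]
    - [0,0,-0.1,0,0,0]
    - [0,0,-0.15,0,0,0]
    - [0,0,-0.2,0,0,0]
    - [0,0,-0.2,0,0,0]
    - [0,0,-0.2,0,0,0]
    - [0,0,-0.2,0,0,0]
    - [0,0,-0.2,0,0,0]

```text
clock: 35.75
eef_pos: [461.6, 340.0, 23.9]
orientation: [-3.139, -0.119, 0.0]
contact_force: [-2.1, -1.9, -0.7]
width: 30.1
finger_force: 30.0
```

The weight is starting to transfer, so it is nearly down.

Call:
carry_out:
  motion:
    - [0,0,-0.05,0,0,0]
    - [0,0,-0.1,0,0,0]
    - [0,0,-0.1,0,0,0]
    - [0,0,-0.1,0,0,0]
    - [0,0,-0.1,0,0,0]
    - [0,0,-0.1,0,0,0]
    - [0,0,-0.1,0,0,0]
    - [0,0,-0.1,0,0,0]

```text
clock: 36.75
eef_pos: [461.6, 340.0, 23.9]
orientation: [-3.139, -0.119, -0.0]
contact_force: [-7.3, -6.4, 11.5]
width: 29.6
finger_force: 30.0
```

Call:
carry_out:
  motion:
    - [0,0,0,0,0,0]
    - [0,0,0,0,0,0]
    - [0,0,0,0,0,0]
    - [0,0,0,0,0,0]
    - [0,0,3,0,0,0]
    - [0,0,8,0,0,0]
    - [0,0,14,0,0,0]
    - [0,0,18,0,0,0]
  hand: 110

```text
clock: 37.75
eef_pos: [461.8, 340.1, 205.9]
orientation: [-3.138, -0.118, -0.003]
contact_force: [-0.0, 0.3, -0.3]
width: 52.8
finger_force: 0.0
```

```bash
python3 w.py c9 scene; python3 w.py w9
python3 - <<'E'
from h import *
for v in('w9','c9'):
    d=np.load(v+'.npz');P=d['P'];c=d['px'].astype(int)
    m=(P[...,2]>50)&(P[...,2]<64)&(np.ptp(c,axis=-1)<40)&(abs(P[...,0]-462)<75)&(abs(P[...,1]-340)<35); p=P[m]; print(v,len(p),cv2.minAreaRect(p[:,:2].astype(np.float32)),p[:,2].mean())
E
```

```text
[461.8 340.1 205.9] toolY deg -85.68 [-0.   0.3 -0.3]
[462.8 340.8 210.9] toolY deg -85.67 [ 0.3 -0.4  5.6]
w9 1792 ((460.3309326171875, 339.76470947265625), (111.75598907470703, 29.430213928222656), 4.661653518676758) 55.70570786987804
c9 489 ((461.6268615722656, 341.22149658203125), (113.87509155273438, 29.728023529052734), 4.758849143981934) 54.75350962100442
```

View pics/c9.png

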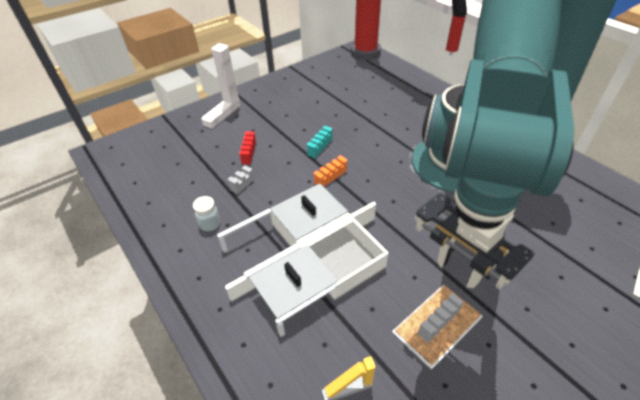

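The scene shows the gauge standing on the rest at (440,316) with its top at about 56 mm, the outer door shut, the inner door open and everything else in place.

```bash
python3 -c "
from bench import r
print(r.hand_in())"
```

```text
the job is handed in; nothing more can be done
None
```

The long gauge is through the hatch and standing wholly on the cork-topped rest, the outer door was shut before the inner one was opened and is still shut, and the job was handed in at about 38 s of the 72 s allowed.

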